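Reseat the photomask tray and hold the reader's recessed reset button

ROBOT

A 6-joint arm with a two-finger parallel gripper is mounted at the origin on the work surface. World frame = base frame: x ahead of the robot, y to its left, z up, the work surface at z = 0. Lengths are in m, angles in rad, forces in N, time in s.
With the tool pointing down it reaches from about 0.275 to 0.825 m from the base axis. Payload 4.9 kg.
Tool frame: the origin (TCP) lies on the centre line of the jaws, within the pads' length; the fingertips stand 25 mm ahead of it and the grasp point (between the pads) lies 6 mm ahead of it (ctrl.tcp_to_tips is the z of the fingertips in the tool frame, in m); z points along the fingers, y is the line along which they close (so a half turn about z gives the same grasp; the last joint's range is limited). The gripper opens to 85 mm and grips with 20 to 120 N. Pads are 22 mm wide; open, the fingers measure 114 mm over their backs; the gripper's body (76 mm by 85 mm) begins 54 mm behind the grasp point. The pads swing forward as they close: fully open they stand 13 mm farther back than shut.
Start: joints at [-1.435, 0.326, -0.193, 1.052, 0, 1.437], TCP at [0.147, -0.53, 0.256] pointing down, gripper open.
Joint ranges: [-2.65, 2.65], [-0.97, 1.79], [-1.3, 1.35], [-1.93, 2.1], [-1.47, 1.37], [-3.14, 3.14]. Speed limits (rad/s): [2.57, 2.57, 3.14, 3.14, 3.14, 3.14].

INTERFACE

Orientations are given as a unit quaternion [w, x, y, z].
In Python, from station import sensors, eyes, close_job, spotter, ctrl gives the robot as it stands.
- The arm moves only by the shell command python3 -m inch 'ROWS' [OPENING]. ROWS is JSON, a list that holds one entry, the list of rows, each a list of 4 numbers: the shift along the tool's x, y, z in cm, then the turn about the tool's z in rad. A call has 1 to 10 rows; each row shifts and turns the commanded pose from where the row before left it, along the tool's axes as they then stand; what a row does not reach is not made up. A row lasts 1/12 s, in which the tool goes at most 41.7 mm and 7.16 degrees, less where a joint would pass 70% of its speed; a pose out of reach is approached as far as the arm can. A call with a gripper value outside its range is refused whole. OPENING is the finger opening in cm, from 0 to 8.54, set as the call begins (- or left out, the last holds). The fingers move at their own pace and stop on an object; the grip force is fixed at half the most. Time passes only in rows, so rows that do not move let the fingers close. It gives the time, the measured TCP pose, the force, the opening and the grip force at its end, in the units of the state.
- sensors.sense(): the state, without advancing time (a new reading comes with each control period).
- eyes.snapshot(name): name is "scene" or "top"; returns (picture, depth): 420x560x3 uint8, blue, green, red; 420x560 float32, m along the optical axis (not along the pixel's ray), 0 where there is no reading.
- eyes.camera_params(name): a dict with "K" (3x3 intrinsics, pixels), "R" (3x3) and "t" (3): a world point X has camera coordinates R X + t. Camera axes: x right, y down, z forward; pixel columns grow to the right and rows downward; lengths in m; the calibration is good to about 2 mm. A picture is of the moment at which its call begins. camera_params takes no time and is no camera call.
- close_job(): hands the job in; it is judged then, once.
Trained networks look in the newest picture that a camera, given by its name, has taken for a name from the list of things; names that differ only in an ending like _2 or _b are one class to them, and where a whole thing is asked for, a point or a joint stands for the part that bears it (a point fixed in the world has none). Each returns a list of dicts, best first, with "confidence" (0 to 1); they miss things now and then, are a little off and sometimes report something else, mostly with a low value. They report only what shows in the picture. A call takes as long as a camera call. They do not tell look-alikes from the thing itself.
- spotter.recognise(camera, name): "location" ([column, row] in pixels, amid what is visible of it).
- spotter.cut_out(camera, name): "region" (420x560 bool, what is visible of it) and "location" ([column, row] in pixels, amid what is visible of it).
- spotter.landmark_of(camera, name): "location" ([column, row] in pixels: a listed point, or the origin of a listed thing).
The state is a dict: "clock": time; "joint_pos": joint angles; "qvel": joint speeds; "joint_efforts": joint torques, N m; "ee_pos": TCP position; "eef_rot": TCP orientation; "contact_force": force on the tool from outside, world axes, zero at the start; "moment": the same for the moment, N m; "gripper_width": opening from 0.0 (shut) to 1.0 (fully open); "gripper_force": force on a finger pad.
Only numpy, scipy, OpenCV 4.12 (cv2) and the standard library are available. Lean on these libraries where they do the work, as an engineer would, in place of code of your own. Each camera call takes 0.05 s, during which the arm holds its last target. There are 200 camera calls.

TASK

The photomask reader has stopped with its tray out. Slide the tray, with the photomask still lying in its pocket, straight into the reader's slot until it is fully home against the stop. Then take the slim metal reset stylus out of the tool rack, reach its tip down through the round hole in the reader's top and press the recessed reset button right down, and finish like that: the program ends with the stylus in the gripper, still holding the button down, with the tray still home and the other things on the bench left where they are.

Things in the scene. Friction and masses are not known exactly. Their poses are not given: they have to be found in the camera images.
- reader: white tabletop photomask reader, fixed to the bench; its slot faces the loading shelf. Origin: at bench level under the centre of the slot's mouth; +x points into the slot, z up. Housing 190 mm wide (y), from x = 0 to 230 mm; top deck 80 mm above the bench; a grey hump 150 mm wide and 114 mm high covers x = 107 to 223 mm
- slot_mouth (a point): centre of the slot's mouth, on its floor, 8 mm above the bench; axes as the reader. Slot 100 mm wide, 24 mm high. A flat aluminium shelf level with its floor, 190 mm wide, reaches 190 mm out towards -x. Two flared lead-in guides, 12 mm high, stand on the shelf within 29 mm of the mouth, their outer ends about 132 mm apart
- slot_stop (a point): centre of the foot of the flat stop at the slot's inner end, 92 mm inside the mouth; the tray's leading edge meets it when the tray is home
- reset_hole (a point): centre of the round reset hole (15 mm across) in the reader's top deck, at the deck's surface, 80 mm above the bench; 35 mm in from the mouth and 45 mm to the -y side of the slot's centre line (reader's axes). A thin dark bezel rings it; it is the only hole in the deck; z is straight up
- button_top (a point): middle of the recessed button's top face (black, 12 mm across), 25 mm below the deck when up; it moves down as the button is pressed
- reset_button (a joint): how far the button is pressed, in m: 0 is up, 0.005 is right down (hard stop). A spring pushes it back: about 1.8 N to start it moving, about 4.8 N right down
- tray: flat aluminium tray, loose on the loading shelf. Origin: underside, below its pocket's centre; +x points to its leading edge (45 mm ahead), z up. Pocket frame 90 mm long (x), 96 wide, 11 high, floor 5 thick. A neck 60 mm wide and 5 thick runs back to an upright grip tab. 0.25 to 0.5 kg. When home, the frame's rear edge is flush with the mouth and the tab stands 60 mm before the housing
- tray_tab (a point): point to grip in the tray's upright tab (at x = -105 mm of the tray), 42 mm above the tray's underside, mid-width and mid-thickness; axes as the tray. The tab is a plate 6 mm thick (x), 60 mm wide (y), its top 54 mm above the underside
- tray_front (a point): middle of the tray's leading edge, at its underside
- mask: photomask, a square glass plate 76 x 76 x 3 mm with a copper-coloured field, lying loose in the tray's pocket (79 mm square, walls 6 mm high). Origin: centre of its underside; lying in the pocket it is 5 mm above the tray's underside
- rack: white tool rack, a block 60 mm (x) by 150 mm (y) and 50 mm high, fixed to the bench. Origin: centre of its underside. Three upright holes 9 mm wide in a row along its y axis, at y = -50, 0 and 50 mm, each with a tool standing in it tip down
- stylus: reset stylus, standing in one of the rack's holes: the slimmest of the three tools, of plain metal, with a straight ringed handle 12 mm thick and a rounded top. Origin: at the tip; z runs up along the stylus. Shaft 5 mm thick, 45 mm long; a collar 16 mm wide and 4 mm thick, which rests on the rack's top; then the handle from 49 to 110 mm. About 45 g
- stylus_tip (a point): centre of the stylus's tip face
- stylus_grip (a point): point to grip in the stylus's handle, 82 mm above the tip, on the axis
- scriber: another tool in the rack: black handle 20 mm thick with a clip; top 104 mm above its tip. Leave it there. Origin at its tip
- vacuum_pen: another tool in the rack: grey barrel 22 mm thick with a narrow nipple on top, 114 mm above its tip. Leave it there. Origin at its tip
- petri_dish: closed clear petri dish, 92 mm across, 16 mm high; leave it. Origin: centre of its underside
- wafer_carrier: round white wafer carrier, 112 mm across, 15 mm high; leave it. Origin: centre of its underside
- mask_box: closed square mask box, 110 x 110 x 33 mm; leave it. Origin: centre of its underside
- bottle: closed white bottle, 54 mm across, 130 mm high; leave it. Origin: centre of its underside
- mouse: black computer mouse, 80 mm long, 31 mm high; leave it. Origin: underside, near its rear end
There are look-alikes about, which are no part of the job. What is shaped like the tray but brown, orange or purple is not meant.

How it is judged:
On the way, in this order (a step that is already met when the one before it is completed fails the run):
1. the tray is fully home in the slot with the photomask in its pocket (x of tray_front in the frame of slot_stop above -0.005 m and angle between the x axis of tray and the x axis of reader, either way round below 0.06 rad and z of tray in the frame of reader below 0.012 m and distance between mask and tray below 0.009 m), for 0.2 s.
2. the stylus has been lifted out of the rack in the gripper (height (world z) of stylus_tip above 0.05 m and contact force between the fingers and stylus above 1 N), for 0.1 s.
3. the stylus, through the hole, presses the button down (value of joint reset_button above 0.0035 m and horizontal distance between stylus_tip and button_top below 0.008 m and contact force between stylus and reset_button above 1 N), for 0.3 s.
At the end, for the whole second after the job is handed in: Gripped stylus, tip in the hole, holds the button at least 3.5 of its 5 mm down with over 1 N; tray's leading edge within 5 mm of the stop, tray straight within 0.06 rad and flat on the floor; mask in its pocket (origin within 9 mm of the tray's); other things within 25 mm (all of step 1 and all of step 3 and contact force between the fingers and stylus above 1 N); the arm keeps its last pose, push and grip.
It fails at once if another thing on the bench was disturbed (moved more than 25 mm) (distance of any of scriber, vacuum_pen, petri_dish, wafer_carrier, mask_box, bottle, mouse from where it was at the start of the episode above 0.025 m).
It also fails if it takes over 61 s, if anything falls off the work surface, if the arm or the gripper's body presses on something with over 40 N, if the wrist force passes 120 N, or if a joint passes its speed limit or range.

## Working session

There is one attempt and no reset: what is moved stays moved. The work goes in short steps, Python scripts to look and compute and a shell command to move; the robot and the scene stay as the last step left them, time stands still between calls to the robot, and variables do not carry over. Pictures are saved under pics/ and viewed, at most 10 in all, crops included, and the job is handed in when it is done.

```bash
mkdir -p pics; ls; cat > h.py <<'E'
import numpy as np, cv2
from station import sensors, eyes, close_job, spotter, ctrl
def snap(cam,save=None):
    im,d=eyes.snapshot(cam)
    if save: cv2.imwrite('pics/'+save,im)
    return im,d
def w(cam,u,v,z):
    p=eyes.camera_params(cam);K,R,t=map(np.array,(p['K'],p['R'],p['t']))
    r=R.T@np.linalg.inv(K)@[u,v,1]; c=-R.T@t
    return c+r*(z-c[2])/r[2]
def wd(cam,u,v,d):
    p=eyes.camera_params(cam);K,R,t=map(np.array,(p['K'],p['R'],p['t']))
    return R.T@(np.linalg.inv(K)@[u,v,1]*d-t)
def px(cam,X):
    p=eyes.camera_params(cam);c=np.array(p['R'])@X+p['t'];q=np.array(p['K'])@c
    return q[:2]/q[2]
def cloud(cam,d):
    p=eyes.camera_params(cam);K,R,t=map(np.array,(p['K'],p['R'],p['t']))
    v,u=np.mgrid[:d.shape[0],:d.shape[1]]
    return ((np.stack([u,v,np.ones_like(u)],-1)@np.linalg.inv(K).T)*d[...,None]-t)@R
E
python3 - <<'E'
from h import *
np.set_printoptions(precision=4,suppress=True)
for c in ['scene','top']:
    im,d=snap(c,c+'0.png')
    p=eyes.camera_params(c); print(c,-np.array(p['R']).T@p['t'],np.array(p['R']).tolist())
    for n,z in [('slot_mouth',.008),('reset_hole',.08),('tray_tab',.05),('tray_front',.008),('mask',.013),('rack',0),('stylus',None),('stylus_grip',.087),('reader',0)]:
        for r in spotter.landmark_of(c,n)[:3]:
            print(n,round(r['confidence'],2),np.array(r['location']).round(1),w(c,*r['location'],z if z is not None else .005))
print(sensors.sense(),ctrl.tcp_to_tips)
E
```

```text
pics
scene [ 0.9847 -0.63    0.7859] [[0.7826848314101673, 0.6223579323389493, -0.008663644454012069], [0.42316701663988193, -0.5422842537095272, -0.725849477651395], [-0.45643633806757733, 0.5644452074679072, -0.6877990092010684]]
slot_mouth 0.96 [336.6 229.2] [0.6517 0.0418 0.008 ]
reset_hole 0.68 [344.4 230.9] [ 0.7008 -0.0134  0.08  ]
reset_hole 0.61 [334.6 231.5] [ 0.6828 -0.0301  0.08  ]
tray_tab 0.86 [265.1 150.5] [0.2978 0.1622 0.05  ]
tray_tab 0.75 [273.3 196.5] [0.4601 0.0035 0.05  ]
tray_tab 0.74 [194.9 195.4] [ 0.2804 -0.1306  0.05  ]
tray_front 0.94 [ 89.  306.7] [ 0.3339 -0.5181  0.008 ]
tray_front 0.93 [168.7 242.6] [ 0.3257 -0.2755  0.008 ]
tray_front 0.9 [321.5 224.4] [0.6089 0.0315 0.008 ]
mask 0.75 [307.7 221.9] [0.5757 0.0117 0.013 ]
rack 0.69 [215.5 262.3] [ 0.4663 -0.2417  0.    ]
stylus 0.7 [264.2 300.4] [ 0.6395 -0.254   0.005 ]
stylus 0.61 [199.3 273.7] [ 0.4634 -0.2945  0.005 ]
stylus 0.18 [323.7 226.6] [0.617  0.0308 0.005 ]
stylus_grip 0.66 [193.9 253. ] [ 0.4643 -0.2963  0.087 ]
reader 0.58 [335.1 231.7] [0.6501 0.0381 0.    ]
top [ 0.2382 -0.0333  1.6204
[... 847 characters left out ...]
199.9] [0.5734 0.0083 0.    ]
stylus 0.45 [356.2 230.5] [ 0.4628 -0.2962  0.005 ]
stylus_grip 0.48 [360.9 228.3] [ 0.4584 -0.2983  0.087 ]
reader 0.6 [259.3 179.4] [0.6466 0.0333 0.    ]
{'clock': 1.0, 'joint_pos': array([-1.4352,  0.3262, -0.1926,  1.052 ,  0.    ,  1.4366]), 'qvel': array([ 0.0001,  0.0002, -0.0016, -0.0007,  0.001 , -0.0017]), 'joint_efforts': array([ -0.0006, -44.3337,  26.2761,   0.0011,  -0.    ,   0.    ]), 'ee_pos': array([ 0.1466, -0.5301,  0.2563]), 'eef_rot': array([-0.    ,  0.9909,  0.1345,  0.    ]), 'contact_force': array([-0.319 , -0.2214,  0.3703]), 'moment': array([ 0.0322, -0.0048,  0.0436]), 'gripper_force': 0.0, 'gripper_width': 1.0032440747928533} 0.025
```

```bash
python3 - <<'E'
import cv2,numpy as np
a=cv2.imread('pics/scene0.png');b=cv2.imread('pics/top0.png')
cv2.imwrite('pics/s_big.png',cv2.resize(a,(784,588),interpolation=cv2.INTER_CUBIC))
c=b[130:310,150:390];cv2.imwrite('pics/t_crop.png',cv2.resize(c,(792,594),interpolation=cv2.INTER_CUBIC))
E
```

```text
(no output)
```

View pics/s_big.png

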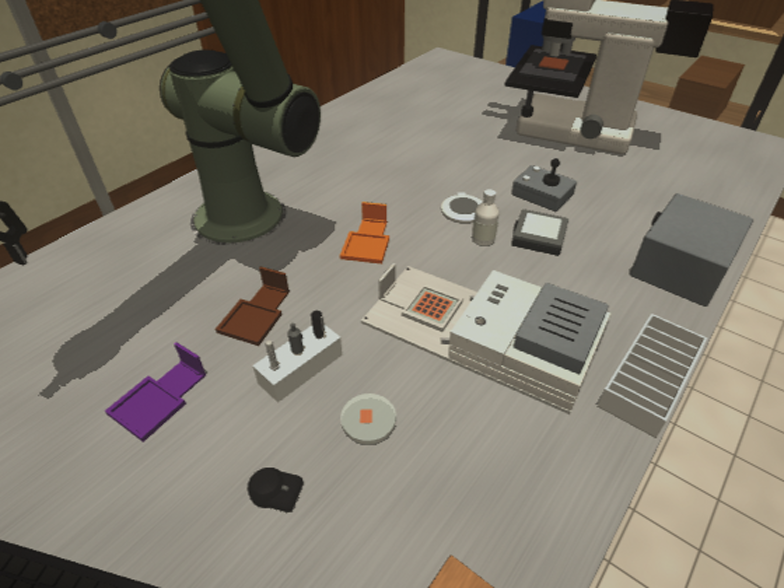

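View pics/t_crop.png

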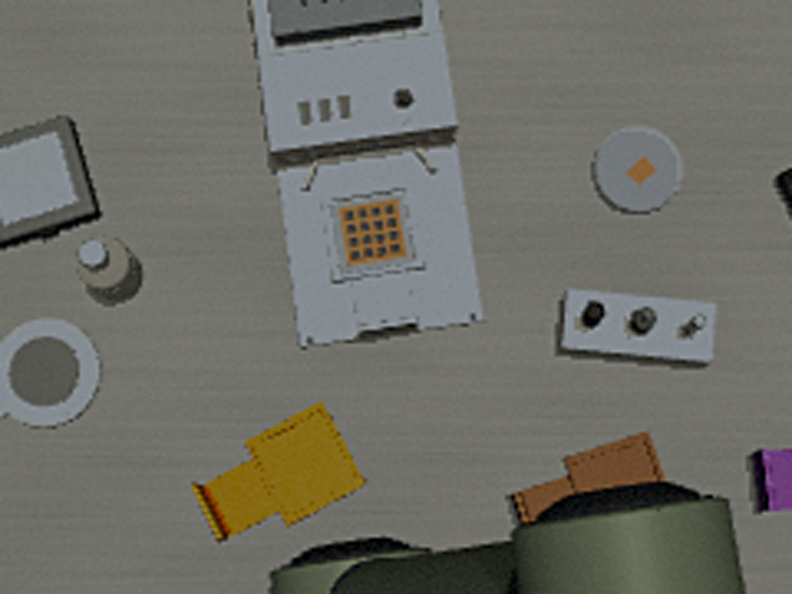

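The scene picture shows the aluminium tray with its copper mask on the loading shelf: tab at about scene px (273,196), top px (267,227).

| Look-alike | Scene px |
|---|---|
| Orange tray | (262,165) |
| Brown tray | (180,220) |
| Purple tray | (110,285) |

For the stylus, the rack holds three tools:
- Black scriber, scene px (227,232).
- Grey vacuum pen, scene px (211,242).
- Slim metal tool, scene px (194,253), top px (360,228). By the description, this is the stylus.

The reset hole is at top px (271,159). I'll refine the poses using depth, and check the rack in a close crop.

```bash
python3 - <<'E'
from h import *
np.set_printoptions(precision=4,suppress=True)
def rect(P,n):
    r=cv2.minAreaRect((P[:,:2]*1000).astype(np.float32)); print(n,len(P),'c',np.array(r[0]),'size',np.array(r[1]),'ang',r[2], 'med z',np.median(P[:,2]))
for c in ['scene','top']:
    im,d=snap(c); C=cloud(c,d).reshape(-1,3); C=C[(d>0).ravel()]
    f=lambda x0,x1,y0,y1,z0,z1:C[(C[:,0]>x0)&(C[:,0]<x1)&(C[:,1]>y0)&(C[:,1]<y1)&(C[:,2]>z0)&(C[:,2]<z1)]
    print(c); 
    rect(f(.6,.95,-.15,.2,.074,.086),'deck'); rect(f(.4,.95,-.15,.2,.1,.13),'hump')
    rect(f(.4,.68,-.13,.17,.005,.011),'shelf')
    T=f(.42,.52,-.06,.06,.03,.07); rect(T,'tab'); print(T.mean(0),T[:,2].max(), np.linalg.svd((T-T.mean(0))[:,:2],full_matrices=False)[2][0])
    rect(f(.4,.54,-.36,-.14,.045,.053),'rack')
    for y0,y1 in [(-.33,-.272),(-.272,-.222),(-.222,-.16)]:
        T=f(.42,.52,y0,y1,.056,.13); print('tool',len(T),T.mean(0),T.min(0),T.max(0))
    h=spotter.cut_out(c,'reset_hole')
    for r in h[:2]: print('hole',r['confidence'],r['location'],w(c,*r['location'],.08))
    if c=='scene':
        cv2.imwrite('pics/rack.png',cv2.resize(im[215:290,170:270],(800,600),interpolation=cv2.INTER_CUBIC))
E
```

```text
scene
deck 2916 c [766.533   44.2843] size [231.8943 194.2433] ang 6.993595600128174 med z 0.07904388275082427
hump 2389 c [816.0274  50.3772] size [115.3438 152.8143] ang 7.6335062980651855 med z 0.11301226913337944
shelf 1640 c [564.5196  17.4084] size [205.4283 193.495 ] ang 7.146760940551758 med z 0.007136395514768391
tab 126 c [466.6145   7.7969] size [ 7.9029 63.696 ] ang 8.092280387878418 med z 0.050336226956710514
[0.4682 0.004  0.0487] 0.06343162900527206 [-0.1363  0.9907]
rack 935 c [ 464.3301 -244.7722] size [151.1042  63.943 ] ang 83.71800994873047 med z 0.048574003161032886
tool 98 [ 0.4623 -0.2961  0.088 ] [ 0.455  -0.301   0.0561] [ 0.466  -0.2885  0.1142]
tool 166 [ 0.4694 -0.2478  0.0872] [ 0.4533 -0.256   0.0567] [ 0.4765 -0.2327  0.1194]
tool 144 [ 0.475  -0.1986  0.0882] [ 0.4616 -0.2056  0.0569] [ 0.4846 -0.1882  0.1093]
hole 0.88 [369.5, 237.7] [0.7608 0.0047 0.08  ]
top
deck 1994 c [766.1617  43.8159] size [231.6804 189.9888] ang 7.6885247230529785 med z 0.08053154337330436
hump 1536 c [815.9835  50.5671] size [117.8433 150.1472] ang 7.500211715698242 med z 0.1146042048856836
shelf 1673 c [539.9785  20.2392] size [299.1717 279.5318] ang 89.90626525878906 med z 0.007718999534542521
tab 55 c [465.9185   7.4789] size [ 6.9418 57.2265] ang 8.52369213104248 med z 0.05908720802199622
[0.4649 0.0082 0.0549] 0.06738251741694834 [ 0.158  -0.9874]
rack 467 c [ 464.454  -245.5097] size [150.1136  60.9208] ang 83.80415344238281 med z 0.04967220188745574
tool 39 [ 0.4544 -0.2936  0.0811] [ 0.4272 -0.3167  0.056 ] [ 0.4838 -0.2738  0.1222]
tool 68 [ 0.4621 -0.2444  0.0886] [ 0.4377 -0.2707  0.0562] [ 0.4878 -0.2244  0.1235]
tool 59 [ 0.4665 -0.1944  0.0899] [ 0.4418 -0.2206  0.0561] [ 0.4946 -0.1724  0.114 ]
hole 0.69 [255.2, 161.3] [0.6886 0.0435 0.08  ]
```

View pics/rack.png

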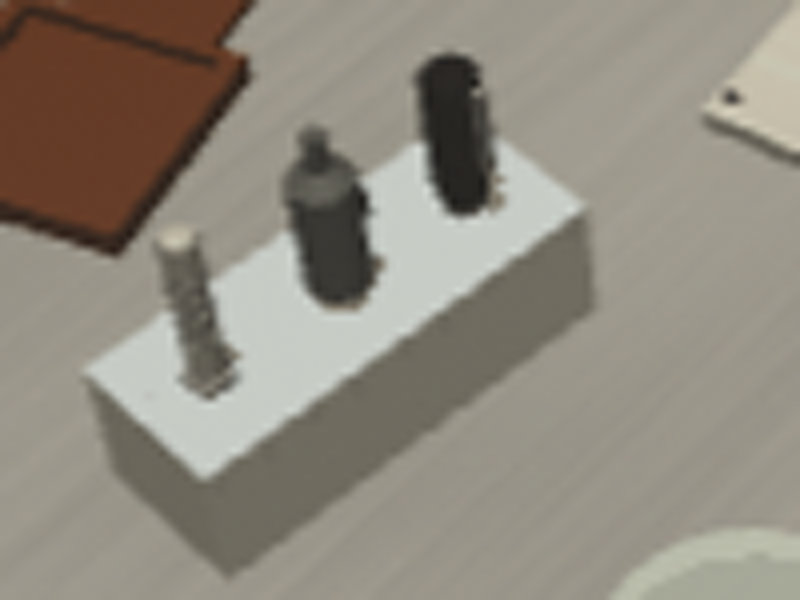

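The close crop confirms it: the left tool (crop px 190,310) is slim, bare metal and ringed, so it is the stylus. The middle tool is the grey pen with a nipple, and the right one is the black scriber with a clip.

From the depth fits, the reader yaw is about 7.4° with its mouth at (0.652, 0.029), and the tab is at (0.4665, 0.0076). I'll turn the tool first, then travel.

```bash
python3 -m inch '[[[0,0,0,-0.12],[0,0,0,-0.12],[0,0,0,-0.12],[0,0,0,-0.12],[0,0,0,-0.12],[0,0,0,-0.12],[0,0,0,-0.12],[0,0,0,-0.12],[0,0,0,-0.12],[0,0,0,-0.12]]]' 8.5
python3 -m inch '[[[0,0,0,-0.115],[0,0,0,-0.115],[2.4,1.9,0,0],[2.4,1.9,0,0],[2.4,1.9,0,0],[2.4,1.9,0,0],[2.4,1.9,0,0],[2.4,1.9,0,0],[2.4,1.9,0,0],[2.4,1.9,0,0]]]'
python3 -m inch '[[[2.4,1.9,0,0],[2.4,1.9,0,0],[2.4,1.9,0,0],[2.4,1.9,0,0],[2.4,1.9,0,0],[2.4,1.9,0,0],[2.4,1.9,0,0],[2.4,1.9,0,0],[2.4,1.9,0,0],[0,0,0,0]]]'
cat >> h.py <<'E'
RY=0.1295; M=np.array([.6523,.0292]); RX=np.array([np.cos(RY),np.sin(RY)]); RYv=np.array([-RX[1],RX[0]])
def rd(p): d=np.array(p)[:2]-M; return np.array([d@RX,d@RYv])
def wr(x,y): return M+x*RX+y*RYv
from scipy.spatial.transform import Rotation as Ro
def state():
    s=sensors.sense();q=s['eef_rot'];R=Ro.from_quat(q,scalar_first=True).as_matrix()
    return s,np.array(s['ee_pos']),R
def go(target):
    s,p,R=state()
    print('t',s['clock'],'p',p.round(4),'yaw x',np.arctan2(R[1,0],R[0,0]).round(4),'zax',R[:,2].round(3),'F',np.round(s['contact_force'],2),'w',round(s['gripper_width']*8.54,2),'gf',round(s['gripper_force'],1))
    print('tool shift cm',(R.T@(np.array(target)-p)*100).round(2))
E
python3 -c "
from h import *
go([.4665,.0076,.056])"
```

```text
clock: 2.03
ee_pos: [0.1466, -0.5301, 0.2563]
eef_rot: [0.0, 0.74, 0.673, 0.0]
contact_force: [0.3, 0.1, -0.0]
gripper_width: 0.997
gripper_force: 0.0
clock: 2.87
ee_pos: [0.2732, -0.3189, 0.2564]
eef_rot: [0.0, 0.66, 0.751, -0.0]
contact_force: [1.7, -1.2, -0.6]
gripper_width: 0.993
gripper_force: 0.0
clock: 3.7
ee_pos: [0.4164, -0.0804, 0.2565]
eef_rot: [0.0, 0.658, 0.753, 0.001]
contact_force: [-0.4, -0.5, -0.4]
gripper_width: 0.999
gripper_force: 0.0
t 3.7 p [ 0.4164 -0.0804  0.2565] yaw x 1.7059 zax [ 0.002  0.002 -1.   ] F [-0.38 -0.46 -0.36] w 8.53 gf 0.0
tool shift cm [ 8.02  6.11 20.08]
```

```bash
python3 -m inch '[[[2,1.5,1,0.005],[2,1.5,1,0],[2,1.5,2,0],[2,1.6,2,0],[0,0,2,0],[0,0,2,0],[0,0,2,0],[0,0,0,0],[0,0,0,0],[0,0,0,0]]]'
python3 - <<'E'
from h import *
np.set_printoptions(precision=4,suppress=True)
go([.4665,.0076,.056])
im,d=snap('scene','s1.png')
cv2.imwrite('pics/s1c.png',cv2.resize(im[110:290,230:430],(667,600),interpolation=cv2.INTER_CUBIC))
print(px('scene',[.4665,.0076,.05]))
E
```

```text
clock: 4.53
ee_pos: [0.4655, 0.0026, 0.1372]
eef_rot: [0.0, 0.662, 0.749, 0.0]
contact_force: [0.4, 0.6, 0.5]
gripper_width: 0.997
gripper_force: 0.0
t 4.5333 p [0.4655 0.0026 0.1372] yaw x 1.6944 zax [ 0.001 -0.    -1.   ] F [0.44 0.6  0.46] w 8.51 gf 0.0
tool shift cm [0.49 0.15 8.12]
[275.96   196.6712]
```

View pics/s1c.png

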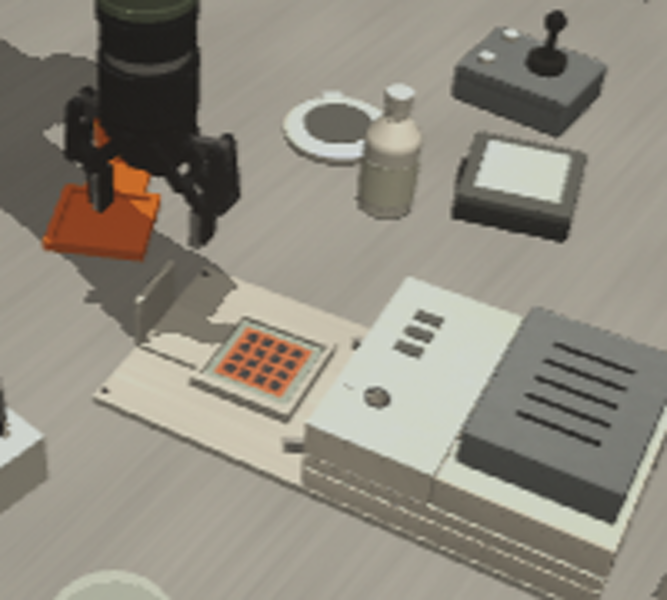

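The gripper straddles the tab (crop px 155,300) and nothing is in its way, so I'll lower it and grip.

```bash
python3 -m inch '[[[0.2,0.1,1.5,-0.004],[0.2,0,1.5,0],[0,0,1.5,0],[0,0,1.5,0],[0,0,1.0,0],[0,0,0.6,0],[0,0,0.5,0],[0,0,0,0],[0,0,0,0],[0,0,0,0]]]'
python3 -m inch '[[[0,0,0,0],[0,0,0,0],[0,0,0,0],[0,0,0,0],[0,0,0,0],[0,0,0,0],[0,0,0,0],[0,0,0,0],[0,0,0,0],[0,0,0,0]]]' 0
python3 - <<'E'
from h import *
np.set_printoptions(precision=4,suppress=True)
s,p,R=state(); print('rd',rd(p))
go([*wr(-.0570,0),.056])
im,d=snap('top','t1.png')
for n,z in [('tray_front',.008),('mask',.016),('tray',.008)]:
    for r in spotter.landmark_of('top',n)[:4]:
        X=w('top',*r['location'],z); print(n,r['confidence'],X,rd(X))
C=cloud('top',d); m=(d>0)&(C[...,2]>.014)&(C[...,2]<.024)&(C[...,0]>.5)&(C[...,0]<.63)&(C[...,1]>-.05)&(C[...,1]<.09)
P=C[m]; q=np.array([rd(a) for a in P]); print(len(q),np.percentile(q,[2,50,98],axis=0),cv2.minAreaRect((q*1000).astype(np.float32)))
cv2.imwrite('pics/t1c.png',cv2.resize(im[130:250,200:360],(800,600),interpolation=cv2.INTER_CUBIC))
E
```

```text
clock: 5.42
ee_pos: [0.4661, 0.007, 0.056]
eef_rot: [0.001, 0.66, 0.751, 0.0]
contact_force: [0.0, -0.1, -0.3]
gripper_width: 0.994
gripper_force: 0.0
clock: 6.25
ee_pos: [0.4656, 0.0071, 0.0554]
eef_rot: [0.0, 0.66, 0.751, 0.0]
contact_force: [-0.3, -0.6, 2.7]
gripper_width: 0.062
gripper_force: 59.6
rd [-0.188   0.0022]
t 6.25 p [0.4656 0.0071 0.0554] yaw x 1.6987 zax [ 0. -0. -1.] F [-0.32 -0.59  2.73] w 0.53 gf 59.6
tool shift cm [-0.2  13.1  -0.06]
tray_front 0.9 [ 0.3192 -0.5212  0.008 ] [-0.4014 -0.5028]
tray_front 0.77 [ 0.3189 -0.2736  0.008 ] [-0.3697 -0.2572]
tray_front 0.66 [0.5684 0.026  0.008 ] [-0.0836  0.0076]
tray_front 0.47 [0.627  0.0199 0.008 ] [-0.0263 -0.006 ]
mask 0.73 [ 0.4692 -0.1868  0.016 ] [-0.2094 -0.1905]
tray 0.83 [ 0.3125 -0.4633  0.008 ] [-0.4005 -0.4445]
tray 0.35 [0.5758 0.0204 0.008 ] [-0.077   0.0012]
44 [[-0.0464 -0.074 ]
 [-0.0375 -0.0284]
 [-0.0163  0.0634]] ((-34.59663772583008, -4.871070861816406), (138.03797912597656, 23.454490661621094), 83.55203247070312)
```

View pics/t1c.png

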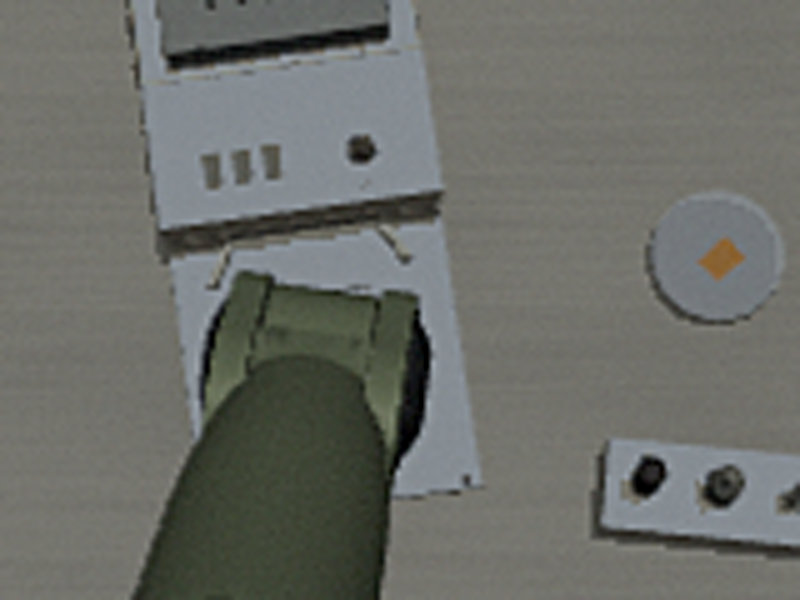

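Gripped: opening about 5 mm at 60 N. The arm hides the tray from above, so I'll measure its lateral offset from the earlier pictures using the mask's copper field.

```bash
python3 - <<'E'
from h import *
np.set_printoptions(precision=4,suppress=True)
im,d=snap('scene','s2.png')
for c,f in [('top','top0.png'),('scene','scene0.png'),('scene','s2.png')]:
    a=cv2.imread('pics/'+f); h=cv2.cvtColor(a,cv2.COLOR_BGR2HSV)
    m=((h[...,0]<18)&(h[...,1]>90)).astype(np.uint8)
    v,u=np.nonzero(m); P=np.array([w(c,x,y,.016)[:2] for x,y in zip(u,v)])
    q=(P-M)@np.stack([RX,RYv],1); k=(q[:,0]>-.16)&(q[:,0]<-.03)&(abs(q[:,1])<.06)
    r=cv2.minAreaRect((q[k]*1000).astype(np.float32)); print(f,k.sum(),r)
C=cloud('scene',d); C=C[d>0]
q=np.c_[(C[:,:2]-M)@np.stack([RX,RYv],1),C[:,2]]
k=(q[:,0]>-.16)&(q[:,0]<-.031)&(abs(q[:,1])<.07)&(q[:,2]>.0155)&(q[:,2]<.024)
r=cv2.minAreaRect((q[k,:2]*1000).astype(np.float32)); print('frame',k.sum(),r,np.percentile(q[k,:2],[3,97],axis=0))
cv2.imwrite('pics/s2c.png',cv2.resize(im[170:260,260:380],(800,600),interpolation=cv2.INTER_CUBIC))
E
```

```text
Traceback (most recent call last):
  File "h.py", line 8, in w
    p=eyes.camera_params(cam);K,R,t=map(np.array,(p['K'],p['R'],p['t']))
ValueError: time passes only in moves, steps and waits
```

Too many `camera_params` calls; I'll cache the parameters.

```bash
sed -i 's/eyes\.camera_params(cam)/cp(cam)/' h.py; cat >> h.py <<'E'
import functools
cp=functools.cache(eyes.camera_params)
E
python3 - <<'E'
from h import *
np.set_printoptions(precision=4,suppress=True)
im,d=snap('scene','s2.png')
for c,f in [('top','top0.png'),('scene','scene0.png'),('scene','s2.png')]:
    a=cv2.imread('pics/'+f); h=cv2.cvtColor(a,cv2.COLOR_BGR2HSV)
    m=((h[...,0]<18)&(h[...,1]>90)).astype(np.uint8)
    v,u=np.nonzero(m); P=np.array([w(c,x,y,.016)[:2] for x,y in zip(u,v)])
    q=(P-M)@np.stack([RX,RYv],1); k=(q[:,0]>-.16)&(q[:,0]<-.03)&(abs(q[:,1])<.06)
    r=cv2.minAreaRect((q[k]*1000).astype(np.float32)); print(f,k.sum(),r)
C=cloud('scene',d); C=C[d>0]
q=np.c_[(C[:,:2]-M)@np.stack([RX,RYv],1),C[:,2]]
k=(q[:,0]>-.16)&(q[:,0]<-.031)&(abs(q[:,1])<.07)&(q[:,2]>.0155)&(q[:,2]<.024)
r=cv2.minAreaRect((q[k,:2]*1000).astype(np.float32)); print('frame',k.sum(),r,np.percentile(q[k,:2],[3,97],axis=0))
cv2.imwrite('pics/s2c.png',cv2.resize(im[170:260,260:380],(800,600),interpolation=cv2.INTER_CUBIC))
E
```

```text
top0.png 206 ((-82.54597473144531, 3.3632068634033203), (60.31605529785156, 60.84028625488281), 1.5964571237564087)
scene0.png 277 ((-82.25874328613281, 4.978672027587891), (62.425048828125, 61.686302185058594), 0.9508206844329834)
s2.png 285 ((-81.63019561767578, 1.686349868774414), (61.79804992675781, 62.287208557128906), 89.39592742919922)
frame 457 ((-82.02590942382812, 2.0319557189941406), (99.528076171875, 91.93378448486328), 89.56380462646484) [[-0.1256 -0.0455]
 [-0.0381  0.0486]]
```

View pics/s2c.png

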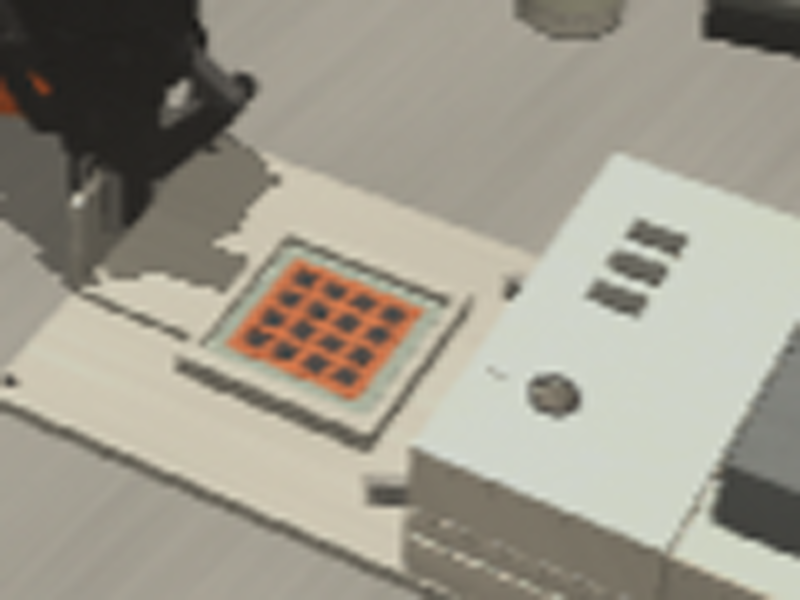

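The gripped tray is straight within about 0.5° and 2 mm to +y, with the mask in its pocket. I'll correct 2 mm and slide in gently.

```bash
python3 -m inch '[[[-0.1,0.3,0,0],[-0.1,0.5,0,0],[0,0.7,0,0],[0,0.7,0,0],[0,0.6,0,0],[0,0.5,0,0],[0,0.4,0,0],[0,0.4,0,0],[0,0.4,0,0],[0,0,0,0]]]'
python3 -c "
from h import *
s,p,R=state();print(rd(p));go([*wr(-.0570,0),.056])"
python3 -m inch '[[[0,0.5,0,0],[0,0.5,0,0],[0,0.5,0,0],[0,0.5,0,0],[0,0.5,0,0],[0,0.5,0,0],[0,0,0,0]]]'
python3 -c "
from h import *
s,p,R=state();print(rd(p));go([*wr(-.0570,0),.056])"
```

```text
clock: 7.38
ee_pos: [0.5096, 0.0109, 0.0554]
eef_rot: [-0.001, 0.66, 0.751, -0.001]
contact_force: [-3.6, 0.1, 7.8]
gripper_width: 0.058
gripper_force: 60.4
[-0.14387742  0.00025503]
t 7.3833 p [0.5096 0.0109 0.0554] yaw x 1.6991 zax [-0.002 -0.    -1.   ] F [-3.64  0.05  7.78] w 0.5 gf 60.4
tool shift cm [-0.02  8.69 -0.08]
clock: 7.97
ee_pos: [0.5399, 0.0147, 0.0554]
eef_rot: [-0.0, 0.66, 0.751, -0.0]
contact_force: [-2.1, -0.9, 6.7]
gripper_width: 0.064
gripper_force: 60.4
[-0.1133637   0.00014309]
t 7.9667 p [0.5399 0.0147 0.0554] yaw x 1.6991 zax [-0.001 -0.    -1.   ] F [-2.1  -0.94  6.72] w 0.54 gf 60.4
tool shift cm [-0.01  5.64 -0.07]
```

```bash
python3 -m inch '[[[0,0.5,-0.02,0],[0,0.5,0,0],[0,0.5,0,0],[0,0.5,0,0],[0,0.5,0,0],[0,0.5,0,0],[0,0.5,0,0],[0,0.5,0,0],[0,0.5,0,0],[0,0,0,0]]]'
python3 -c "
from h import *
s,p,R=state();print(rd(p));go([*wr(-.0570,0),.056])"
```

```text
clock: 8.8
ee_pos: [0.5847, 0.0205, 0.0554]
eef_rot: [-0.0, 0.66, 0.751, -0.0]
contact_force: [-2.3, 0.4, 5.5]
gripper_width: 0.057
gripper_force: 60.1
[-6.81730915e-02  5.97185575e-05]
t 8.8 p [0.5847 0.0205 0.0554] yaw x 1.699 zax [-0.001 -0.    -1.   ] F [-2.28  0.4   5.55] w 0.49 gf 60.1
tool shift cm [-0.    1.12 -0.06]
```

```bash
python3 -m inch '[[[0,0.3,0,0],[0,0.3,0,0],[0,0.2,0,0],[0,0.1,0,0],[0,0.1,0,0],[0,0.1,0,0],[0,0.1,0,0],[0,0,0,0],[0,0,0,0]]]'
python3 -c "
from h import *
s,p,R=state();print(rd(p));go([*wr(-.0570,0),.056])"
```

```text
clock: 9.55
ee_pos: [0.5942, 0.0217, 0.0554]
eef_rot: [-0.001, 0.66, 0.751, -0.002]
contact_force: [-8.0, -1.3, 10.0]
gripper_width: 0.058
gripper_force: 60.8
[-0.0585521   0.00010051]
t 9.55 p [0.5942 0.0217 0.0554] yaw x 1.6987 zax [-0.004 -0.001 -1.   ] F [-7.98 -1.31  9.95] w 0.49 gf 60.8
tool shift cm [-0.01  0.15 -0.06]
```

The tray stopped 2.4 mm short of the commanded point and the force is rising. I'll push a little further to confirm it is the stop.

```bash
python3 -m inch '[[[0,0.1,0,0],[0,0.1,0,0],[0,0.1,0,0],[0,0,0,0],[0,0,0,0],[0,0,0,0]]]'
python3 - <<'E'
from h import *
s,p,R=state();print(rd(p));go([*wr(-.0570,0),.056])
im,d=snap('scene','s3.png')
cv2.imwrite('pics/s3c.png',cv2.resize(im[140:260,260:420],(800,600),interpolation=cv2.INTER_CUBIC))
E
```

```text
clock: 10.05
ee_pos: [0.5943, 0.0218, 0.0554]
eef_rot: [-0.003, 0.661, 0.751, -0.004]
contact_force: [-16.2, -2.2, 18.0]
gripper_width: 0.059
gripper_force: 61.8
[-0.05845555  0.00012796]
t 10.05 p [0.5943 0.0218 0.0554] yaw x 1.6986 zax [-0.009 -0.002 -1.   ] F [-16.24  -2.2   18.  ] w 0.51 gf 61.8
tool shift cm [-0.01  0.15 -0.06]
```

View pics/s3c.png

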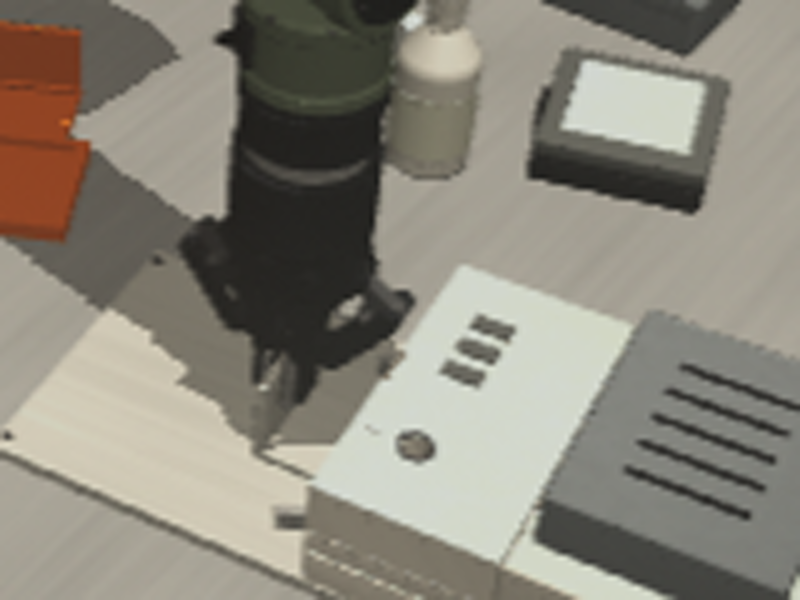

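The picture shows the tray fully in: the frame is gone inside the mouth and the tab stands about 58 mm before the housing (crop px 270,410). A firm 16 N with no motion confirms it is against the stop. I'll relax the push, release with a small opening, and rise.

```bash
python3 -m inch '[[[0,-0.2,-0.03,0],[0,-0.2,-0.03,0],[0,0,0,0],[0,0,0,0]]]'
python3 -m inch '[[[0,0,0,0],[0,0,0,0],[0,0,0,0],[0,0,0,0]]]' 2.4
python3 -m inch '[[[0,0,-0.5,0],[0,0,-1,0],[0,0,-1.5,0],[0,0,-2,0],[0,0,-2,0],[0,0,-2.5,0],[0,0,-3,0],[0,0,-3,0],[0,0,-3,0],[0,0,0,0]]]'
python3 - <<'E'
from h import *
np.set_printoptions(precision=4,suppress=True)
s,p,R=state()
go([.4615,-.295,p[2]])
for c in ('top','scene'):
    im,d=snap(c,c+'4.png'); C=cloud(c,d); C=C[d>0]; q=np.c_[(C[:,:2]-M)@np.stack([RX,RYv],1),C[:,2]]
    k=(q[:,0]>-.12)&(q[:,0]<-.02)&(abs(q[:,1])<.06)&(q[:,2]>.03)&(q[:,2]<.066)
    print(c,'tab',k.sum(),cv2.minAreaRect((q[k,:2]*1000).astype(np.float32)))
    # dark hole on deck
    g=cv2.cvtColor(im,cv2.COLOR_BGR2GRAY); pts=[]
    for v in range(140,260):
        for u in range(240,360):
            X=rd(w(c,u,v,.08))
            if abs(X[0]-.035)<.02 and abs(X[1]+.045)<.02 and g[v,u]<130: pts.append(X)
    pts=np.array(pts); print('hole rd',len(pts),pts.mean(0),pts.min(0),pts.max(0))
    for n,z in [('stylus_grip',.087),('stylus_tip',.005)]:
        for r in spotter.landmark_of(c,n)[:2]: print(n,r['confidence'],w(c,*r['location'],z))
    for r in spotter.cut_out(c,'stylus')[:1]:
        reg=r['region']; P=cloud(c,d)[reg&(d>0)]; print('seg',r['confidence'],reg.sum(),P.mean(0))
        v,u=np.nonzero(reg); print('top pix', u[v==v.min()].mean(),v.min(), w(c,u[v==v.min()].mean(),v.min(),.113))
E
```

```text
clock: 10.43
ee_pos: [0.5942, 0.0217, 0.0554]
eef_rot: [-0.001, 0.66, 0.751, -0.001]
contact_force: [-5.1, -0.5, 2.5]
gripper_width: 0.062
gripper_force: 59.7
clock: 10.77
ee_pos: [0.5964, 0.022, 0.0562]
eef_rot: [0.0, 0.66, 0.751, 0.0]
contact_force: [-0.5, 0.1, 0.7]
gripper_width: 0.278
gripper_force: 0.0
clock: 11.6
ee_pos: [0.599, 0.0217, 0.249]
eef_rot: [0.005, 0.66, 0.751, 0.003]
contact_force: [0.6, -1.0, 0.6]
gripper_width: 0.279
gripper_force: 0.0
t 11.6 p [0.599  0.0217 0.249 ] yaw x 1.6989 zax [ 0.012 -0.001 -1.   ] F [ 0.55 -1.03  0.64] w 2.38 gf 0.0
tool shift cm [-29.65 -17.68  -0.13]
top tab 7 ((-58.0143928527832, -28.33816909790039), (3.5993518829345703, 8.150799751281738), 80.04952239990234)
hole rd 91 [ 0.0359 -0.0384] [ 0.0154 -0.0565] [ 0.0549 -0.0254]
stylus_grip 0.64 [0.5145 0.2737 0.087 ]
stylus_grip 0.44 [ 0.4535 -0.2949  0.087 ]
scene tab 116 ((-57.334835052490234, 0.4253215789794922), (6.920426368713379, 63.021873474121094), 0.6443796753883362)
hole rd 31 [ 0.0369 -0.0439] [ 0.0277 -0.0532] [ 0.0448 -0.0349]
stylus_grip 0.52 [ 0.472  -0.2937  0.087 ]
seg 0.52 117 [ 0.4599 -0.2943  0.0801]
top pix 191.5 243 [ 0.4571 -0.2916  0.113 ]
```

The tab is still at -57.5 mm, so the tray is home. The stylus axis is about (0.459, -0.2945). I'll grip across the rack's x, so the neighbouring tools stay clear of the pads.

```bash
python3 -m inch '[[[0,0,0,0.118],[0,0,0,0.118],[-2,-0.6,0,0],[-3.3,-1,0,0],[-3.5,-1.1,0,0],[-3.5,-1.1,0,0],[-3.5,-1.1,0,0],[-3.5,-1.1,0,0],[-3.5,-1.1,0,0],[-3.5,-1.1,0,0]]]' 4.5
python3 -m inch '[[[-3.3,-1,0,0],[-2.5,-0.8,0,0],[-0.8,-0.4,0,0],[0,0,0,0],[0,0,0,0],[0,0,0,0]]]'
python3 -c "
from h import *
go([.459,-.2945,.093])"
```

```text
clock: 12.83
ee_pos: [0.4845, -0.232, 0.2404]
eef_rot: [-0.001, 0.744, 0.668, -0.0]
contact_force: [1.5, -0.5, -0.1]
gripper_width: 0.528
gripper_force: 0.0
clock: 13.33
ee_pos: [0.4571, -0.2927, 0.2408]
eef_rot: [-0.001, 0.744, 0.668, 0.0]
contact_force: [0.6, -0.1, 0.5]
gripper_width: 0.527
gripper_force: 0.0
t 13.3333 p [ 0.4571 -0.2927  0.2408] yaw x 1.4641 zax [-0.     0.001 -1.   ] F [ 0.58 -0.13  0.45] w 4.5 gf 0.0
tool shift cm [-0.17  0.22 14.77]
```

```bash
python3 -m inch '[[[-0.2,0.2,1.5,0],[0,0,2,0],[0,0,2,0],[0,0,2,0],[0,0,2,0],[0,0,1.5,0],[0,0,1.5,0],[0,0,1.2,0],[0,0,1,0],[0,0,0,0]]]'
python3 -m inch '[[[0,0,0,0],[0,0,0,0],[0,0,0,0],[0,0,0,0],[0,0,0,0],[0,0,0,0],[0,0,0,0],[0,0,0,0]]]' 0
python3 -c "
from h import *
go([.459,-.2945,.093])"
```

```text
clock: 14.17
ee_pos: [0.4581, -0.294, 0.0922]
eef_rot: [-0.002, 0.744, 0.669, -0.0]
contact_force: [-0.3, 0.9, 0.1]
gripper_width: 0.527
gripper_force: 0.0
clock: 14.83
ee_pos: [0.4591, -0.2965, 0.0949]
eef_rot: [0.001, 0.744, 0.668, 0.0]
contact_force: [-0.6, 1.4, 5.3]
gripper_width: 0.123
gripper_force: 58.8
t 14.8333 p [ 0.4591 -0.2965  0.0949] yaw x 1.4628 zax [ 0.001 -0.001 -1.   ] F [-0.6   1.38  5.32] w 1.05 gf 58.8
tool shift cm [ 0.2  -0.03  0.19]
```

Gripped at about 11–12 mm, which matches the handle. Lifting now.

```bash
python3 -m inch '[[[0,0,-0.5,0],[0,0,-1,0],[0,0,-1.5,0],[0,0,-2,0],[0,0,-2.5,0],[0,0,-2.5,0],[0,0,-2.5,0],[0,0,-2,0],[0,0,-1,0],[0,0,0,0]]]'
python3 - <<'E'
from h import *
np.set_printoptions(precision=4,suppress=True)
s,p,R=state(); H=wr(.035,-.045); print('hole',H)
go([*H,p[2]])
im,d=snap('scene','s5.png')
tip=px('scene',p+R@[0,0,.088]); print('pred tip px',tip, 'grip',px('scene',p+R@[0,0,.006]))
for r in spotter.landmark_of('scene','stylus_tip')[:2]: print(r['confidence'],r['location'])
u,v=map(int,tip); cv2.imwrite('pics/s5c.png',cv2.resize(im[v-55:v+35,u-60:u+60],(800,600),interpolation=cv2.INTER_CUBIC)); print('crop off',u-60,v-55)
E
```

```text
clock: 15.67
ee_pos: [0.4595, -0.2972, 0.2519]
eef_rot: [0.002, 0.744, 0.668, 0.0]
contact_force: [0.4, -0.1, 0.1]
gripper_width: 0.124
gripper_force: 58.4
hole [ 0.6928 -0.0109]
t 15.6667 p [ 0.4595 -0.2972  0.2519] yaw x 1.4627 zax [ 0.003 -0.003 -1.   ] F [ 0.42 -0.07  0.06] w 1.06 gf 58.4
tool shift cm [30.97 20.11 -0.01]
pred tip px [186.6937 229.8261] grip [179.9904 202.3392]
0.56 [189.1, 228.7]
0.36 [192.1, 350.6]
crop off 126 174
```

View pics/s5c.png

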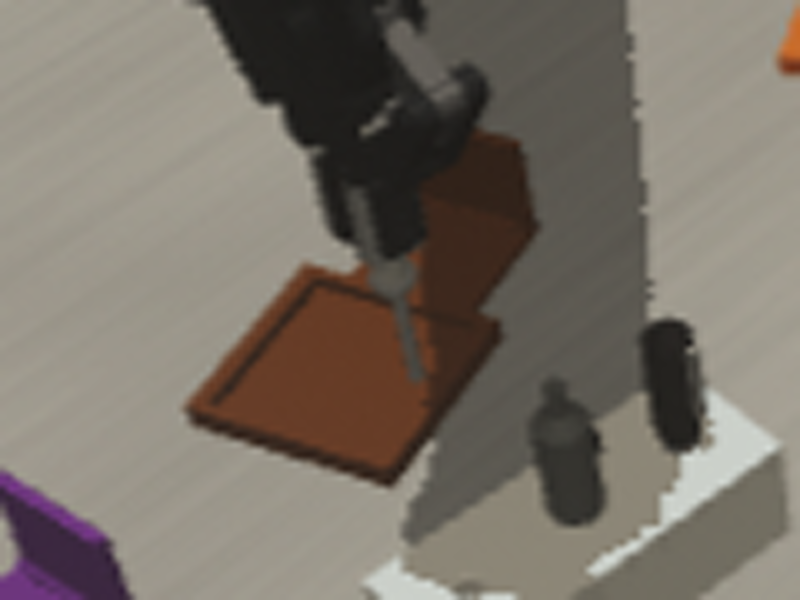

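The tip shows at crop px (418,378), or scene px (188.7,230.7), about 2 px from the prediction. The stylus hangs upright in the pads and the other two tools are undisturbed. I'll carry it over the hole.

```bash
python3 -m inch '[[[1,0.6,0,0],[2,1.3,0,0],[2.5,1.6,0,0],[2.5,1.6,0,0],[2.5,1.6,0,0],[2.5,1.6,0,0],[2.5,1.6,0,0],[2.5,1.6,0,0],[2.5,1.6,0,0],[2.5,1.6,0,0]]]'
python3 -m inch '[[[2.5,1.6,0,0],[2.5,1.6,0,0],[2,1.4,1,0],[1,0.8,2,0],[0,0,2,0],[0,0,1,0],[0,0,0,0],[0,0,0,0],[0,0,0,0]]]'
python3 - <<'E'
from h import *
np.set_printoptions(precision=4,suppress=True)
s,p,R=state(); H=wr(.035,-.045)
go([*H,.19])
im,d=snap('scene','s6.png')
tip=px('scene',p+R@[0,0,.088]); print('pred tip px',tip,'hole px',px('scene',[*H,.08]))
for n in('stylus_tip','reset_hole'):
  for r in spotter.landmark_of('scene',n)[:2]: print(n,r['confidence'],r['location'])
u,v=map(int,tip); cv2.imwrite('pics/s6c.png',cv2.resize(im[v-40:v+35,u-50:u+50],(800,600),interpolation=cv2.INTER_CUBIC)); print('crop off',u-50,v-40)
E
```

```text
clock: 16.6
ee_pos: [0.6295, -0.0809, 0.247]
eef_rot: [-0.001, 0.744, 0.668, -0.001]
contact_force: [0.3, -0.2, -1.0]
gripper_width: 0.124
gripper_force: 58.4
clock: 17.35
ee_pos: [0.692, -0.01, 0.1898]
eef_rot: [0.0, 0.744, 0.668, 0.0]
contact_force: [-0.1, 1.0, -0.5]
gripper_width: 0.124
gripper_force: 58.5
t 17.35 p [ 0.692  -0.01    0.1898] yaw x 1.4621 zax [ 0.001 -0.    -1.   ] F [-0.14  0.98 -0.54] w 1.06 gf 58.5
tool shift cm [-0.08  0.09 -0.02]
pred tip px [343.0259 222.4024] hole px [342.1621 228.8635]
stylus_tip 0.66 [344.2, 221.1]
reset_hole 0.6 [342.6, 232.0]
crop off 293 182
```

View pics/s6c.png

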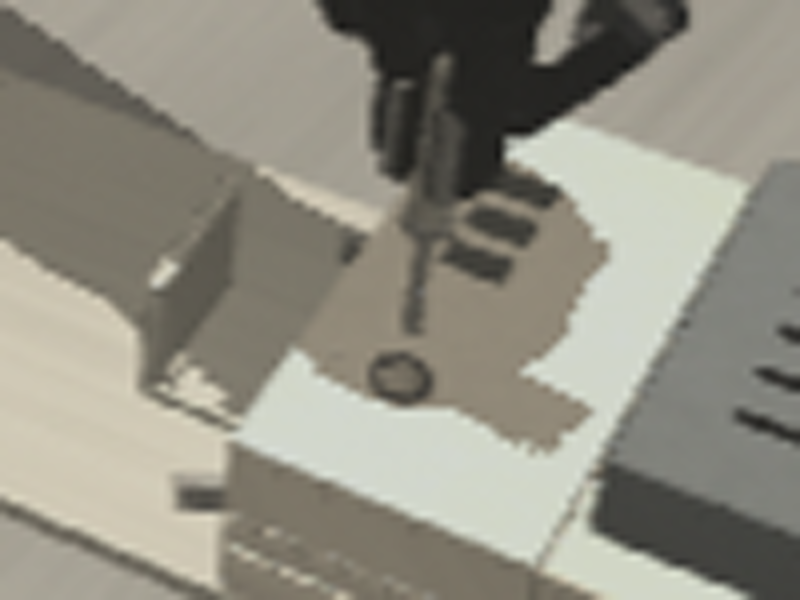

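The stylus tip is at crop px (412,330), or scene px (344.5,223.2). The bezel centre is at crop px (401,379), or scene px (343.1,229.4). I'll compute the offset in tool axes.

```bash
python3 - <<'E'
from h import *
np.set_printoptions(precision=4,suppress=True)
s,p,R=state()
for z in (.100,.102):
    t=w('scene',344.5,223.2,z); h=w('scene',343.1,229.4,.08); print('tip',t,'hole',h,rd(h),'shift cm',(R.T@np.r_[(h-t)[:2],0]*100))
go([.6928,-.0109,.19])
E
```

```text
tip [ 0.6955 -0.0085  0.1   ] hole [ 0.6956 -0.011   0.08  ] [ 0.0378 -0.0455] shift cm [-0.2521  0.036   0.0001]
tip [ 0.6964 -0.0103  0.102 ] hole [ 0.6956 -0.011   0.08  ] [ 0.0378 -0.0455] shift cm [-0.0811 -0.0675 -0.0002]
t 17.5 p [ 0.6924 -0.0102  0.1906] yaw x 1.462 zax [ 0.002 -0.    -1.   ] F [0.72 0.27 0.69] w 1.02 gf 58.5
tool shift cm [-0.07  0.05  0.06]
```

```bash
python3 -m inch '[[[-0.12,0,0.3,0],[0,0,0.4,0],[0,0,0.4,0],[0,0,0.4,0],[0,0,0.4,0],[0,0,0.4,0],[0,0,0.4,0],[0,0,0.4,0],[0,0,0.3,0],[0,0,0,0]]]'
python3 -c "
from h import *
go([.6928,-.0109,.14])"
```

```text
clock: 18.33
ee_pos: [0.6912, -0.0108, 0.1541]
eef_rot: [-0.001, 0.744, 0.668, -0.0]
contact_force: [-1.1, 1.0, 0.3]
gripper_width: 0.118
gripper_force: 58.5
t 18.3333 p [ 0.6912 -0.0108  0.1541] yaw x 1.4629 zax [-0.001  0.    -1.   ] F [-1.07  1.03  0.32] w 1.01 gf 58.5
tool shift cm [0.01 0.16 1.41]
```

The tip is 15 mm below the deck with no contact, so the entry is clean. Continuing down to the button.

```bash
python3 -m inch '[[[0,0.1,0.2,0],[0,0,0.2,0],[0,0,0.2,0],[0,0,0.2,0],[0,0,0.2,0],[0,0,0,0],[0,0,0,0]]]'
python3 -m inch '[[[0,0,0.1,0],[0,0,0.1,0],[0,0,0.1,0],[0,0,0,0],[0,0,0,0]]]'
python3 -m inch '[[[0,0,0.1,0],[0,0,0.1,0],[0,0,0,0],[0,0,0,0]]]'
```

```text
clock: 18.92
ee_pos: [0.6927, -0.011, 0.1451]
eef_rot: [0.0, 0.744, 0.668, 0.0]
contact_force: [1.2, -0.1, -1.5]
gripper_width: 0.126
gripper_force: 58.5
clock: 19.33
ee_pos: [0.6928, -0.011, 0.1424]
eef_rot: [0.0, 0.744, 0.668, 0.0]
contact_force: [0.2, 0.3, 2.7]
gripper_width: 0.121
gripper_force: 58.8
clock: 19.67
ee_pos: [0.6928, -0.011, 0.1403]
eef_rot: [0.0, 0.744, 0.668, 0.0]
contact_force: [-0.9, -0.5, 3.8]
gripper_width: 0.122
gripper_force: 58.8
```

```bash
python3 -m inch '[[[0,0,0.1,0],[0,0,0.1,0],[0,0,0,0],[0,0,0,0]]]'
python3 -m inch '[[[0,0,0.1,0],[0,0,0,0],[0,0,0,0]]]'
python3 -m inch '[[[0,0,0.1,0],[0,0,0,0],[0,0,0,0],[0,0,0,0]]]'
```

```text
clock: 20.0
ee_pos: [0.6931, -0.0111, 0.1396]
eef_rot: [0.001, 0.744, 0.668, 0.0]
contact_force: [-1.8, -0.3, 9.7]
gripper_width: 0.125
gripper_force: 59.9
clock: 20.25
ee_pos: [0.6932, -0.011, 0.1393]
eef_rot: [0.001, 0.744, 0.668, 0.001]
contact_force: [-3.6, 0.1, 13.4]
gripper_width: 0.119
gripper_force: 60.4
clock: 20.58
ee_pos: [0.6934, -0.0111, 0.1392]
eef_rot: [0.001, 0.744, 0.668, 0.001]
contact_force: [-5.2, -0.2, 18.7]
gripper_width: 0.12
gripper_force: 60.9
```

Hard stop reached: the spring rise was followed by stiff contact at 18.7 N. I'll let it settle and take a final look before handing in.

```bash
python3 -m inch '[[[0,0,-0.05,0],[0,0,0,0],[0,0,0,0],[0,0,0,0],[0,0,0,0],[0,0,0,0]]]'
python3 - <<'E'
from h import *
im,d=snap('scene','s7.png'); C=cloud('scene',d); C=C[d>0]; q=np.c_[(C[:,:2]-M)@np.stack([RX,RYv],1),C[:,2]]
k=(q[:,0]>-.12)&(q[:,0]<-.02)&(abs(q[:,1])<.06)&(q[:,2]>.03)&(q[:,2]<.066)
print('tab',k.sum(),cv2.minAreaRect((q[k,:2]*1000).astype(np.float32)))
cv2.imwrite('pics/s7c.png',cv2.resize(im[140:300,180:393],(799,600),interpolation=cv2.INTER_CUBIC))
go([.6928,-.0109,.139])
E
```

```text
clock: 21.08
ee_pos: [0.6933, -0.011, 0.1393]
eef_rot: [0.001, 0.744, 0.668, 0.001]
contact_force: [-4.1, 1.0, 16.1]
gripper_width: 0.121
gripper_force: 60.4
tab 116 ((-57.57310104370117, -0.6336803436279297), (7.483024597167969, 63.51601791381836), 0.21046115458011627)
t 21.1333 p [ 0.6933 -0.011   0.1392] yaw x 1.4629 zax [ 0.003 -0.    -1.   ] F [-3.86  0.11 15.62] w 1.06 gf 60.4
tool shift cm [ 0.01 -0.05  0.02]
```

View pics/s7c.png

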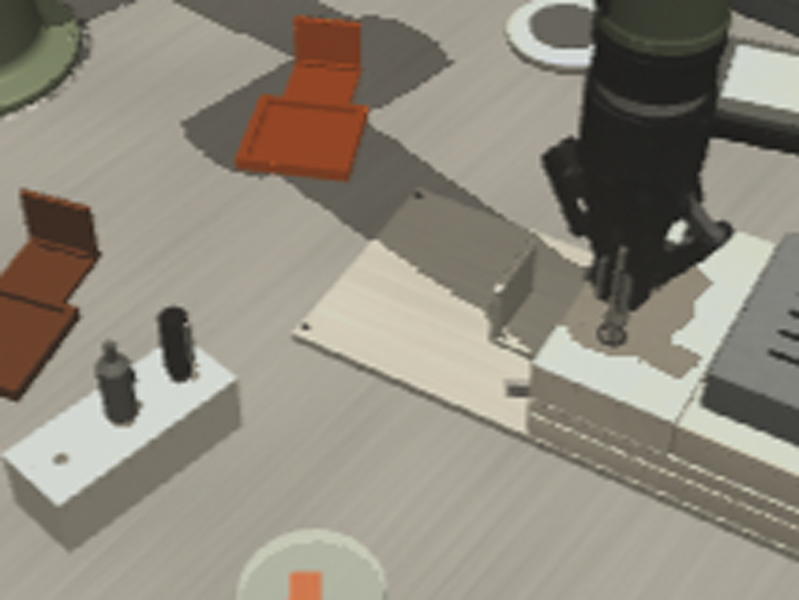

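The stylus stands in the hole (crop px 612,330), the tray is home (tab at -57.6 mm), and the two tools left in the rack and the dish have not moved. Handing in.

```bash
python3 -c "
from h import *
print(close_job())"
```

```text
the job is handed in; nothing more can be done
None
```

The job is handed in at about 21 s: the tray is home against the stop, and the gripped stylus is holding the reset button at its hard stop with about 16 N. I saw no disturbance to the other things on the bench; `close_job()` returned no verdict.

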